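# Turn the tape dispenser up three clicks and store it

## Robot

A 6-joint arm with a two-finger parallel gripper is mounted at the origin on a cart in front of the work surface, level with it; the furniture and walls round the work are solid. World frame = base frame: x ahead of the robot, y to its left, z up, the work surface at z = 0. Lengths are in m, angles in rad, forces in N, time in s.
With the tool pointing down it reaches from about 0.375 to 0.975 m from the base axis. Payload 3.8 kg.
Tool frame: the origin (TCP) lies on the mounting face of the last link; the fingertips stand 173 mm ahead of it and the grasp point (between the pads) lies 155 mm ahead of it; z points along the fingers, y is the line along which they close (so a half turn about z gives the same grasp; the last joint's range is limited). The gripper opens to 85 mm and grips with 20 to 120 N. Pads are 22 mm wide; open, the fingers measure 114 mm over their backs; the gripper's body (76 mm by 85 mm) begins 54 mm behind the grasp point. The pads swing forward as they close: fully open they stand 13 mm farther back than shut.
Start: joints at [-1.154, 0.264, 1.604, -0, 1.274, -0.037], TCP at [0.296, -0.607, 0.405] pointing down, gripper open.
Joint ranges: [-2.63, 2.63], [-0.94, 2.18], [0.31, 2.57], [-1.31, 4.45], [0, 2.66], [-2.55, 2.55]. Speed limits (rad/s): [2.57, 2.57, 3.14, 3.14, 3.14, 3.14].

## Interface

Orientations are given as a rotation vector (axis times angle).
In Python, from workcell import bot gives the robot as it stands.
- The arm moves only by the tool drive_tool, never from a script. Its argument "increments" is a list of rows, each an object with "delta_pos": the shift along the tool's x, y, z in mm, a list of three; "turn": the turn about the tool's z in rad; "jaw": the opening, from -1 (shut) to 1 (fully open). A call has 1 to 8 rows; each row shifts and turns the commanded pose from where the row before left it, along the tool's axes as they then stand; what a row does not reach is not made up. A row lasts 1/12 s, in which the tool goes at most 41.7 mm and 7.16 degrees, less where a joint would pass 70% of its speed; a pose out of reach is approached as far as the arm can. A call is refused whole if a number of a shift passes 41.7 or a number of a turn 0.125, either way. A call with a gripper value outside its range is refused whole. The fingers move at their own pace and stop on an object; "grip_force" is the grip in N (left out, the last holds). Time passes only in rows, so rows that do not move let the fingers close. It gives the time, the measured TCP pose, the force, the opening and the grip force at its end, in the units of the state.
- bot.read_state(): the state, without advancing time (a new reading comes with each control period).
- bot.read_camera(name): name is "side" or "top"; returns a dict with "pixels" (384x512x3 uint8, red, green, blue), "fovy" (degrees; the focal length in pixels is half the picture's height over the tangent of half this angle, whatever the lens; pixels are square), "cx", "cy" (the principal point, pixels), "camera_from_world" (4x4, takes a point from world to camera coordinates). Camera axes: x right, y down, z forward; pixel columns grow to the right and rows downward; lengths in m; the calibration is good to about 2 mm. A picture is of the moment at which its call begins. There is no depth.
- bot.finish_job(): hands the job in; it is judged then, once.
The state is a dict: "time": time; "q": joint angles; "joint_vel": joint speeds; "joint_torque": joint torques, N m; "tool_pos": TCP position; "tcp_rot": TCP orientation; "wrist_force": force on the tool from outside, world axes, zero at the start; "torque": the same for the moment, N m; "width": opening from 0.0 (shut) to 1.0 (fully open); "grip_force": force on a finger pad.
Only numpy, scipy, OpenCV 4.12 (cv2) and the standard library are available. Lean on these libraries where they do the work, as an engineer would, in place of code of your own. Each camera call takes 0.05 s, during which the arm holds its last target. There are 200 camera calls.

## Task

The strips from the tape dispenser come out too short: with a fingertip, push its orange selector lever clockwise (seen from above) exactly three clicks on from where it stands now, without gripping or forcing it. Once it rests there, press the green button fully down and let go to store the setting. Leave the dispenser's setting as it is after that, and do not disturb the tape measure, glue stick or marker standing round it.

Things in the scene. Friction and masses are not known exactly. Their poses are not given: they have to be found in the camera images.
- dispenser: Grey electric tape dispenser, 200 (x) by 300 (y) mm, fixed to the bench; flat top deck 60 mm above the bench. Origin: centre of its underside; z up, -x is its front (tape mouth), +y its left. A roll of tape stands in the deck's right rear quarter (about 50 mm along +x and 80 mm along -y from the origin), up to 100 mm above the bench. A flat black dial plate of 78 mm radius lies on the deck's left half with eight white dots that grow clockwise, one per click position.
- dial_axis (a point): Point on the upright turning axis of the selector, 18 mm above the deck, half-way up the lever (fixed to the dispenser).
- dial_tip (a point): Point on the centreline of the orange lever, 50 mm from the turning axis, at half the lever's height. The direction from dial_axis to dial_tip is where the lever points.
- dial_hub (a point): Centre of the orange selector's underside, on the axis 2 mm above the deck; x along the lever, z up. The selector is a round hub of 22 mm radius, on a grey foot of 26 mm radius and 6 mm height, with one lever that reaches 60 mm from the axis, 14 mm wide, with a white line on top. The lever's underside is 6 mm and its top 26 mm above the deck, the hub's top 30 mm. It turns but cannot be lifted.
- dial (a joint): Selector angle (rad): 0 at the smallest dot, growing clockwise seen from above. It rests in eight click positions 30 degrees (0.524 rad) apart, 0 to 3.665 rad, with end stops 0.12 rad beyond the first and last. Between two positions lies a crest, at 15 degrees; past it the lever snaps on by itself to the next position. Pushing at 48 mm radius takes 2 to 6 N. It starts at rest at one of the first five positions.
- store (a joint): Green button travel (m): 0 up, 0.006 fully down; a spring of about 5 N brings it back up.
- store_top (a point): Centre of the top of the green round button (32 mm across, its top 22 mm above the deck) at the deck's front right; press it straight down.
- measure: Yellow and black tape measure, 41 x 83 x 62 mm, loose on the bench to the left of the dispenser. Origin: centre of its underside. Leave alone.
- glue: Glue stick with orange cap, 27 mm across, 92 mm tall, standing loose on the bench to the right of the dispenser. Origin: centre of its underside. Leave alone.
- marker: Green and white marker, 17 x 135 x 16 mm, lying loose on the bench in front of the dispenser. Origin: centre of its underside. Leave alone.

How it is judged:
On the way, in this order (a step that is already met when the one before it is completed fails the run):
1. the selector rests three clicks clockwise of where it started, the button still up (distance of dial_tip from where it was at the start of the episode between 0.0635 and 0.0775 m and value of joint dial above 1.31 rad and velocity of joint dial between -0.3 and 0.3 rad/s and value of joint store below 0.002 m), for 0.3 s.
2. the green button is pressed fully down with the selector at that setting (value of joint store above 0.0045 m and distance of dial_tip from where it was at the start of the episode between 0.0635 and 0.0775 m and value of joint dial above 1.31 rad), for 0.05 s.
At the end, for the whole second after the job is handed in: The selector rests in the click position three clicks (90 degrees, within about 10) clockwise of its start, the green button has been pressed at least 4.5 mm down after that and is up again, and the tape measure, glue stick and marker lie at rest within 20 mm of where they were (distance of dial_tip from where it was at the start of the episode between 0.0635 and 0.0775 m and value of joint dial above 1.31 rad and velocity of joint dial between -0.3 and 0.3 rad/s and value of joint store below 0.0015 m and distance of each of measure, glue, marker from where it was at the start of the episode below 0.02 m and linear speed of each of measure, glue, marker below 0.02 m/s); the robot touches nothing.
It fails at once if the selector is gripped or forced (more than 30 N between fingers and its lever, hub or foot) (contact force between the fingers and dial_c0 above 30 N or contact force between the fingers and dial_c1 above 30 N or contact force between the fingers and dial_c2 above 30 N).
It fails at once if the tape measure is pushed, lifted or knocked over (distance of measure from where it was at the start of the episode above 0.025 m or angle between measure's own z axis and vertical above 0.35 rad).
It fails at once if the glue stick is pushed, lifted or knocked over (distance of glue from where it was at the start of the episode above 0.025 m or angle between glue's own z axis and vertical above 0.35 rad).
It fails at once if the marker is pushed, lifted or knocked over (distance of marker from where it was at the start of the episode above 0.025 m).
It also fails if it takes over 40 s, if anything falls off the work surface, if the arm or the gripper's body presses on something with over 40 N, if the wrist force passes 120 N, or if a joint passes its speed limit or range.

## Working session

There is one attempt and no reset: what is moved stays moved. The work goes in short steps, Python scripts to look and compute and a tool call to move; the robot and the scene stay as the last step left them, time stands still between calls to the robot, and variables do not carry over. Pictures are saved under pics/ and viewed, at most 10 in all, crops included, and the job is handed in when it is done.

Besides the shell and the picture viewer there is one more tool, called by a JSON object that holds its "method" and its "body". drive_tool: Moves the arm, as the interface text tells. Its arguments: {"type":"object","properties":{"increments":{"type":"array"},"grip_force":{"type":"number"}},"required":["increments"]}

```bash
mkdir -p pics; cat > h.py <<'E'
import numpy as np, cv2
from workcell import bot
def cam(n,save=None):
    c=bot.read_camera(n)
    if save: cv2.imwrite('pics/'+save,c['pixels'][:,:,::-1])
    return c
def f(c): return c['pixels'].shape[0]/2/np.tan(np.radians(c['fovy'])/2)
def proj(c,p):
    q=c['camera_from_world']@np.append(p,1); return f(c)*q[0]/q[2]+c['cx'],f(c)*q[1]/q[2]+c['cy']
def at_z(c,u,v,z):
    T=np.linalg.inv(c['camera_from_world']); d=T[:3,:3]@np.array([(u-c['cx'])/f(c),(v-c['cy'])/f(c),1]); o=T[:3,3]
    return o+d*(z-o[2])/d[2]
E
python3 - <<'E'
from h import *
for n in('top','side'):
    c=cam(n,n+'0.png'); print(n,{k:v for k,v in c.items() if k!='pixels'})
s=bot.read_state();print(s['time'],s['tool_pos'],s['tcp_rot'],s['wrist_force'])
E
```

```text
top {'fovy': 50.67397696466224, 'cx': 254.70958997145266, 'cy': 185.79237880345153, 'camera_from_world': array([[-0.01158979, -0.99976293, -0.01843273,  0.03838509],
       [-0.98942355,  0.01413161, -0.14436526,  0.56242656],
       [ 0.14459152,  0.01656461, -0.98935277,  0.86009314],
       [ 0.        ,  0.        ,  0.        ,  1.        ]])}
side {'fovy': 48.14566170346509, 'cx': 251.4670318638464, 'cy': 183.59736437607637, 'camera_from_world': array([[ 0.99267998, -0.12073451,  0.00310461, -0.54830796],
       [-0.04290603, -0.37656957, -0.9253942 ,  0.0919486 ],
       [ 0.11289612,  0.91848709, -0.37899331,  0.87432853],
       [ 0.        ,  0.        ,  0.        ,  1.        ]])}
0.1 [ 0.29579965 -0.60638558  0.40345918] [-3.05907881e+00 -7.06281546e-01  5.59356350e-04] [-1.34683906  0.07119841  0.26862485]
```

View pics/top0.png

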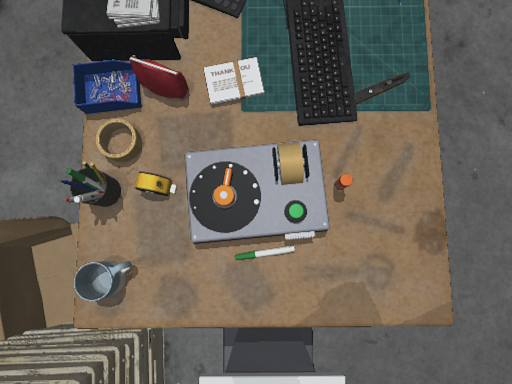

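View pics/side0.png

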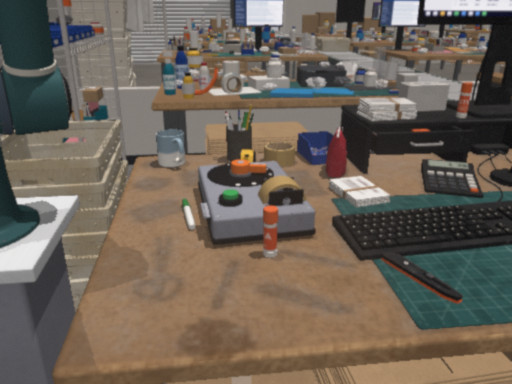

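The top view shows the hub at (224,196), the lever pointing up to about (229,168), and the button at (296,211). The roll is at (291,163), the measure at (154,184), the glue at (345,181) and the marker at (265,254). Next I'll measure these precisely.

```bash
python3 - <<'E'
from h import *
c=cam('top'); im=c['pixels']
hsv=cv2.cvtColor(im,cv2.COLOR_RGB2HSV)
def blob(m,box):
    x0,y0,x1,y1=box; k=np.zeros(m.shape,np.uint8); k[y0:y1,x0:x1]=m[y0:y1,x0:x1]
    v,u=np.nonzero(k); return u,v
org=(hsv[...,0]<20)&(hsv[...,1]>150)&(hsv[...,2]>120)
grn=(hsv[...,0]>45)&(hsv[...,0]<85)&(hsv[...,1]>120)&(hsv[...,2]>90)
u,v=blob(org,(190,160,262,232)); 
P=np.array([at_z(c,a,b,.088) for a,b in zip(u,v)])
# hub: lower part
print('orange n',len(u),u.min(),u.max(),v.min(),v.max())
u2,v2=blob(grn,(270,190,320,232)); print('btn',u2.mean(),v2.mean(),at_z(c,u2.mean(),v2.mean(),.082), u2.min(),u2.max())
crop=im[135:250,180:335]
cv2.imwrite('pics/crop.png',cv2.resize(crop[:,:,::-1],None,fx=5,fy=5,interpolation=cv2.INTER_CUBIC))
for n,(a,b,z) in dict(hub=(224,196,.09),tl=(188,153,.06),tr=(321,142,.06),bl=(193,241,.06),br=(327,229,.06)).items(): print(n,at_z(c,a,b,z))
E
```

```text
orange n 341 214 233 168 205
btn 295.7570621468927 210.3276836158192 [ 0.50365345 -0.055108    0.082     ] 289 303
hub [0.53503729 0.09491912 0.09      ]
tl [0.63541183 0.177284   0.06      ]
tr [ 0.65555675 -0.11642844  0.06      ]
bl [0.4426655  0.16419817 0.06      ]
br [ 0.46468431 -0.12250169  0.06      ]
```

View pics/crop.png

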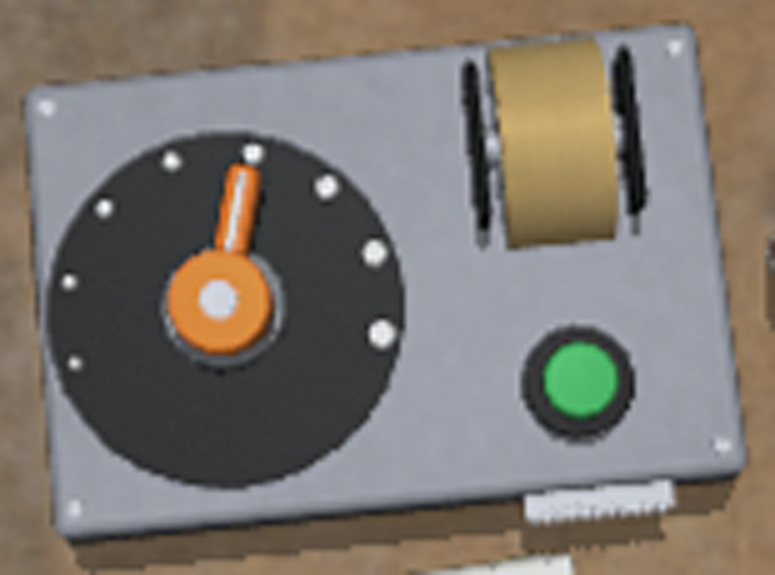

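The crop shows the dots running clockwise from the smallest at (75,363) to the largest at (382,334). The lever is at the fifth dot (253,153), so the target is the last dot. The hub cap is at (218,299), the lever end at (245,168) and the button at (580,379).

```bash
cat >> h.py <<'E'
def circ(P):
    P=np.array(P)[:,:2]; A=np.c_[2*P,np.ones(len(P))]; s=np.linalg.lstsq(A,(P**2).sum(1),rcond=None)[0]
    return s[:2],np.sqrt(s[2]+s[:2]@s[:2])
E
python3 - <<'E'
from h import *
c=cam('top'); s=cam('side','s1.png')
p=lambda a,b,z: at_z(c,180+(a+.5)/5-.5,135+(b+.5)/5-.5,z)
D=[p(a,b,.061) for a,b in [(75,363),(69,282),(105,208),(172,161),(253,153),(327,186),(374,252),(382,334)]]
o,r=circ(D); print('dots',o,r,np.degrees([np.arctan2(d[1]-o[1],d[0]-o[0]) for d in D]))
print('plate',p(225.5,309.5,.061),'cap',p(218,299,.092))
print('tip end top',p(245,167,.086), 'btn',p(580,379,.082))
print('glue',at_z(c,345,180,.09),'roll front-left',p(483,245,.07),p(508,248,.08))
for q in [(*o,.092),(*p(580,379,.082)[:2],.082)]: print(proj(s,q))
im=s['pixels'][140:250,170:330]
cv2.imwrite('pics/sc.png',cv2.resize(im[:,:,::-1],None,fx=5,fy=5,interpolation=cv2.INTER_CUBIC))
st=bot.read_state(); from scipy.spatial.transform import Rotation as R
print(R.from_rotvec(st['tcp_rot']).as_matrix())
E
```

```text
dots [0.53835026 0.09626738] 0.06903485693739422 [ 109.70460637   79.92420278   49.74440435   19.70761993  -10.24589735
  -40.19142951  -70.17249473 -100.42840459]
plate [0.53745081 0.0961093  0.061     ] cap [0.53818853 0.09640656 0.092     ]
tip end top [0.59536026 0.08545558 0.086     ] btn [ 0.50350581 -0.05477505  0.082     ]
glue [ 0.56530743 -0.15916166  0.09      ] roll front-left [ 0.56276629 -0.01564213  0.07      ] [ 0.55981565 -0.02586094  0.08      ]
(np.float64(240.49716800733148), np.float64(160.75942214777024))
(np.float64(230.4182320298233), np.float64(191.22866546128841))
[[ 8.98797781e-01  4.38363246e-01 -4.61679338e-04]
 [ 4.38363489e-01 -8.98797266e-01  9.62560061e-04]
 [ 6.99482667e-06 -1.06753021e-03 -9.99999430e-01]]
```

View pics/sc.png

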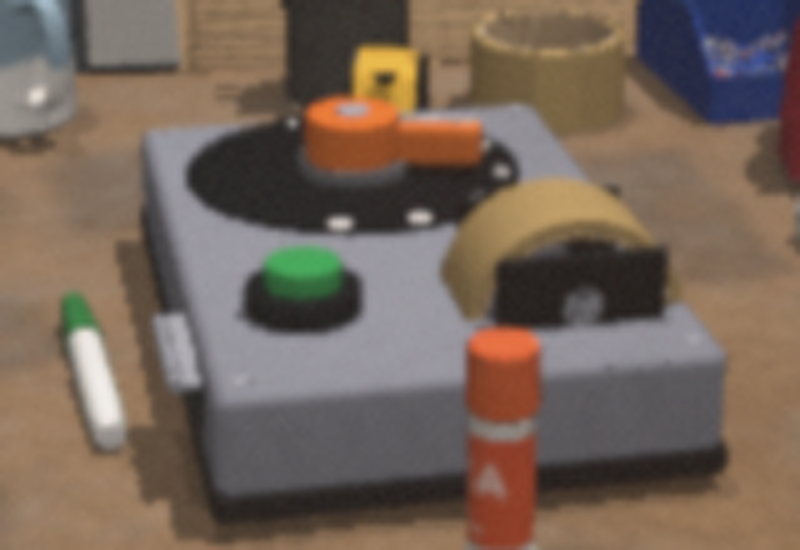

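The side crop matches the projections to about 1 px: hub cap at (352,110) and button at (305,260). The axis is at (0.538,0.096) and the lever points at -10°. Now moving.

{"method": "drive_tool", "body": {"increments": [{"delta_pos": [24.3,-21.8,0],"turn": 0,"jaw": -1},{"delta_pos": [24.3,-21.8,0],"turn": 0,"jaw": -1},{"delta_pos": [24.3,-21.8,0],"turn": 0,"jaw": -1},{"delta_pos": [24.3,-21.8,0],"turn": 0,"jaw": -1},{"delta_pos": [24.3,-21.8,0],"turn": 0,"jaw": -1},{"delta_pos": [24.3,-21.8,0],"turn": 0,"jaw": -1},{"delta_pos": [24.3,-21.8,0],"turn": 0,"jaw": -1},{"delta_pos": [24.3,-21.8,0],"turn": 0,"jaw": -1}], "grip_force": 20}}

```text
time: 0.92
tool_pos: [0.3944, -0.3631, 0.4047]
tcp_rot: [3.061, 0.706, 0.0]
wrist_force: [1.4, 0.2, 0.3]
width: -0.003
grip_force: 0.0
```

{"method": "drive_tool", "body": {"increments": [{"delta_pos": [24.3,-21.8,0],"turn": 0,"jaw": -1},{"delta_pos": [24.3,-21.8,0],"turn": 0,"jaw": -1},{"delta_pos": [24.3,-21.8,0],"turn": 0,"jaw": -1},{"delta_pos": [24.3,-21.8,0],"turn": 0,"jaw": -1},{"delta_pos": [24.3,-21.8,0],"turn": 0,"jaw": -1},{"delta_pos": [24.3,-21.8,0],"turn": 0,"jaw": -1},{"delta_pos": [24.3,-21.8,0],"turn": 0,"jaw": -1},{"delta_pos": [24.3,-21.8,0],"turn": 0,"jaw": -1}]}}

```text
time: 1.58
tool_pos: [0.4926, -0.1211, 0.4048]
tcp_rot: [3.061, 0.707, 0.001]
wrist_force: [0.8, 0.7, -0.1]
width: -0.002
grip_force: 0.0
```

{"method": "drive_tool", "body": {"increments": [{"delta_pos": [24.3,-21.8,0],"turn": 0,"jaw": -1},{"delta_pos": [24.3,-21.8,0],"turn": 0,"jaw": -1},{"delta_pos": [24.3,-21.8,0],"turn": 0,"jaw": -1},{"delta_pos": [24.3,-21.8,0],"turn": 0,"jaw": -1},{"delta_pos": [24.3,-21.8,0],"turn": 0,"jaw": -1},{"delta_pos": [24.3,-21.8,0],"turn": 0,"jaw": -1},{"delta_pos": [24.3,-21.8,0],"turn": 0,"jaw": -1},{"delta_pos": [24.3,-21.8,0],"turn": 0,"jaw": -1}]}}

```text
time: 2.25
tool_pos: [0.591, 0.1209, 0.4046]
tcp_rot: [3.061, 0.707, 0.0]
wrist_force: [0.3, -0.8, 0.4]
width: -0.001
grip_force: 0.0
```

{"method": "drive_tool", "body": {"increments": [{"delta_pos": [0,0,0],"turn": -0.117,"jaw": -1},{"delta_pos": [0,0,0],"turn": -0.117,"jaw": -1},{"delta_pos": [0,0,0],"turn": -0.117,"jaw": -1},{"delta_pos": [0,0,0],"turn": -0.117,"jaw": -1},{"delta_pos": [0,0,0],"turn": -0.117,"jaw": -1},{"delta_pos": [0,0,0],"turn": -0.117,"jaw": -1},{"delta_pos": [0,0,0],"turn": -0.117,"jaw": -1},{"delta_pos": [0,0,0],"turn": -0.117,"jaw": -1}]}}

```text
time: 2.92
tool_pos: [0.5906, 0.1193, 0.4045]
tcp_rot: [-2.407, -2.019, 0.0]
wrist_force: [-0.3, 0.2, -0.3]
width: 0.002
grip_force: 0.0
```

{"method": "drive_tool", "body": {"increments": [{"delta_pos": [0,0,23],"turn": 0,"jaw": -1},{"delta_pos": [0,0,23],"turn": 0,"jaw": -1},{"delta_pos": [0,0,23],"turn": 0,"jaw": -1},{"delta_pos": [0,0,23],"turn": 0,"jaw": -1},{"delta_pos": [0,0,23],"turn": 0,"jaw": -1},{"delta_pos": [0,0,0],"turn": 0,"jaw": -1}]}}

```text
time: 3.42
tool_pos: [0.5882, 0.1188, 0.2841]
tcp_rot: [-2.409, -2.008, 0.013]
wrist_force: [-0.7, 0.6, -1.0]
width: -0.0
grip_force: 0.0
```

```bash
python3 - <<'E'
from h import *
a=cam('top')['pixels'][115:245,165:335]; b=cam('side')['pixels'][100:230,170:340]
im=np.vstack([a,b]); cv2.imwrite('pics/n1.png',cv2.resize(im[:,:,::-1],None,fx=2.3,fy=2.3,interpolation=cv2.INTER_CUBIC))
E
```

```text
(no output)
```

View pics/n1.png

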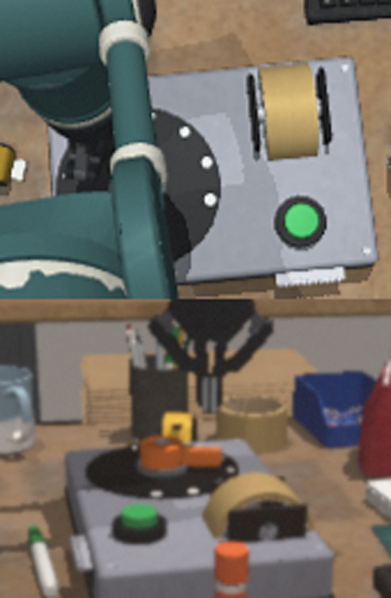

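The arm hides the dial in the top view. In the side view the closed fingertips (210,410) hang behind and beyond the lever (205,457), as planned. Descending.

{"method": "drive_tool", "body": {"increments": [{"delta_pos": [0,0,18],"turn": 0,"jaw": -1},{"delta_pos": [0,0,18],"turn": 0,"jaw": -1},{"delta_pos": [0,0,0],"turn": 0,"jaw": -1},{"delta_pos": [0,0,0],"turn": 0,"jaw": -1},{"delta_pos": [0,0,0],"turn": 0,"jaw": -1}]}}

```text
time: 3.93
tool_pos: [0.5917, 0.1194, 0.2558]
tcp_rot: [2.412, 2.011, 0.004]
wrist_force: [0.0, 0.3, -0.5]
width: -0.002
grip_force: 0.0
```

{"method": "drive_tool", "body": {"increments": [{"delta_pos": [0,0,6],"turn": 0,"jaw": -1},{"delta_pos": [0,0,6],"turn": 0,"jaw": -1},{"delta_pos": [0,0,0],"turn": 0,"jaw": -1},{"delta_pos": [-4,-0.5,0],"turn": 0,"jaw": -1},{"delta_pos": [-4,-0.5,0],"turn": 0,"jaw": -1},{"delta_pos": [-3,-0.5,0],"turn": 0,"jaw": -1},{"delta_pos": [-3,0,0],"turn": 0,"jaw": -1},{"delta_pos": [0,0,0],"turn": 0,"jaw": -1}]}}

```text
time: 4.6
tool_pos: [0.5866, 0.1051, 0.2418]
tcp_rot: [2.414, 2.011, 0.0]
wrist_force: [-0.5, 0.5, -1.0]
width: 0.0
grip_force: 0.1
```

{"method": "drive_tool", "body": {"increments": [{"delta_pos": [-2.4,0.8,0],"turn": 0.05,"jaw": -1},{"delta_pos": [-2.4,0.8,0],"turn": 0.05,"jaw": -1},{"delta_pos": [-2.4,0.8,0],"turn": 0.05,"jaw": -1},{"delta_pos": [-2.4,0.8,0],"turn": 0.05,"jaw": -1},{"delta_pos": [-2.4,0.8,0],"turn": 0.05,"jaw": -1},{"delta_pos": [-2.4,0.8,0],"turn": 0.05,"jaw": -1}]}}

```text
time: 5.1
tool_pos: [0.5871, 0.0905, 0.2419]
tcp_rot: [2.689, 1.625, 0.001]
wrist_force: [-0.1, 0.8, -0.1]
width: 0.004
grip_force: 0.0
```

```bash
cat >> h.py <<'E'
def rel():
    from scipy.spatial.transform import Rotation as R
    s=bot.read_state(); M=R.from_rotvec(s['tcp_rot']).as_matrix(); d=s['tool_pos'][:2]-np.array([.5383,.0963])
    print('t',s['time'],'yaw',np.degrees(np.arctan2(M[1,0],M[0,0])),'rel tool xy mm',1e3*(M[:2,:2].T@d),'z',s['tool_pos'][2],'F',M.T@s['wrist_force'])
E
python3 -c "
from h import *
rel(); cam('side','s2.png')
im=cv2.imread('pics/s2.png')[130:220,180:310]; cv2.imwrite('pics/s2c.png',cv2.resize(im,None,fx=4,fy=4))"
```

```text
t 5.1 yaw 62.29560679764764 rel tool xy mm [17.59595796 45.879874  ] z 0.24185910802495753 F [ 0.66374685 -0.51504175  0.05828101]
```

View pics/s2c.png

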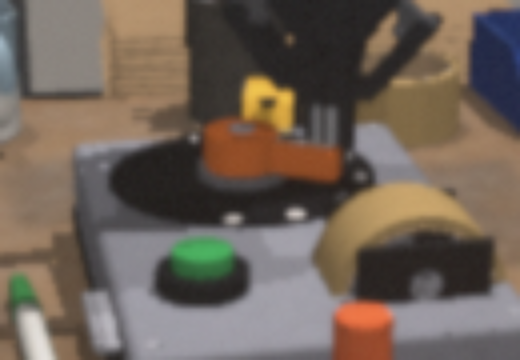

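The side view shows the fingers behind the lever, whose end at (335,165) has already started turning clockwise. Continuing the arc.

{"method": "drive_tool", "body": {"increments": [{"delta_pos": [-2.4,0.9,0],"turn": 0.05,"jaw": -1},{"delta_pos": [-2.4,0.9,0],"turn": 0.05,"jaw": -1},{"delta_pos": [-2.4,0.9,0],"turn": 0.05,"jaw": -1},{"delta_pos": [-2.4,0.9,0],"turn": 0.05,"jaw": -1},{"delta_pos": [-2.4,0.9,0],"turn": 0.05,"jaw": -1},{"delta_pos": [-2.4,0.9,0],"turn": 0.05,"jaw": -1},{"delta_pos": [-2.4,0.9,0],"turn": 0.05,"jaw": -1},{"delta_pos": [-2.4,0.9,0],"turn": 0.05,"jaw": -1}]}}

```text
time: 5.82
tool_pos: [0.5812, 0.0714, 0.2418]
tcp_rot: [-2.957, -1.059, -0.002]
wrist_force: [0.7, 2.4, -1.1]
width: 0.0
grip_force: 0.9
```

```bash
python3 -c "
from h import *
rel()"
```

```text
t 5.8167 yaw 39.41944420125402 rel tool xy mm [17.31660772 46.47108787] z 0.24183514199615602 F [ 2.01911649 -1.40274723  1.14483917]
```

{"method": "drive_tool", "body": {"increments": [{"delta_pos": [-2.4,0.8,0],"turn": 0.05,"jaw": -1},{"delta_pos": [-2.4,0.8,0],"turn": 0.05,"jaw": -1},{"delta_pos": [-2.4,0.8,0],"turn": 0.05,"jaw": -1},{"delta_pos": [-2.4,0.8,0],"turn": 0.05,"jaw": -1},{"delta_pos": [-2.4,0.8,0],"turn": 0.05,"jaw": -1},{"delta_pos": [-2.4,0.8,0],"turn": 0.05,"jaw": -1},{"delta_pos": [-2.4,0.8,0],"turn": 0.05,"jaw": -1},{"delta_pos": [-2.4,0.8,0],"turn": 0.05,"jaw": -1}]}}

```text
time: 6.48
tool_pos: [0.5677, 0.0562, 0.2419]
tcp_rot: [-3.109, -0.451, -0.002]
wrist_force: [1.9, 1.0, -1.1]
width: -0.001
grip_force: 0.7
```

```bash
python3 -c "
from h import *
rel()"
```

```text
t 6.4833 yaw 16.515546615821368 rel tool xy mm [16.76549785 46.84188168] z 0.24187608736999267 F [ 2.07631708 -0.42761123  1.10985169]
```

{"method": "drive_tool", "body": {"increments": [{"delta_pos": [-2.4,0.8,0],"turn": 0.05,"jaw": -1},{"delta_pos": [-2.4,0.8,0],"turn": 0.05,"jaw": -1},{"delta_pos": [-2.4,0.8,0],"turn": 0.05,"jaw": -1},{"delta_pos": [-2.4,0.8,0],"turn": 0.05,"jaw": -1},{"delta_pos": [-2.4,0.8,0],"turn": 0.05,"jaw": -1},{"delta_pos": [-2.4,0.8,0],"turn": 0.05,"jaw": -1},{"delta_pos": [0,0,0],"turn": 0,"jaw": -1},{"delta_pos": [0,0,0],"turn": 0,"jaw": -1}]}}

```text
time: 7.15
tool_pos: [0.5542, 0.0491, 0.2418]
tcp_rot: [-3.142, 0.013, -0.0]
wrist_force: [0.0, -0.1, 0.1]
width: 0.003
grip_force: 0.0
```

```bash
python3 -c "
from h import *
rel(); cam('side','s3.png');
im=cv2.imread('pics/s3.png')[130:220,180:310]; cv2.imwrite('pics/s3c.png',cv2.resize(im,None,fx=4,fy=4))"
```

```text
t 7.15 yaw -0.47821931414208446 rel tool xy mm [16.24807964 47.06158328] z 0.24180160541969856 F [ 0.04842522  0.10549943 -0.12790539]
```

View pics/s3c.png

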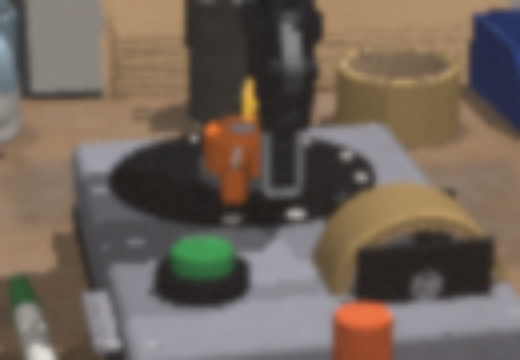

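The lever has snapped to the last dot, with its end at (235,200) next to the dot at (233,218). The fingers stand free beside it and the force is zero. Next I'll back off, lift and go over the button.

{"method": "drive_tool", "body": {"increments": [{"delta_pos": [5,0,0],"turn": 0,"jaw": -1},{"delta_pos": [5,0,0],"turn": 0,"jaw": -1},{"delta_pos": [0,0,-18],"turn": 0,"jaw": -1},{"delta_pos": [0,0,-18],"turn": 0,"jaw": -1},{"delta_pos": [0,0,-18],"turn": 0,"jaw": -1},{"delta_pos": [0,0,-18],"turn": 0,"jaw": -1},{"delta_pos": [0,0,0],"turn": 0,"jaw": -1}]}}

```text
time: 7.78
tool_pos: [0.5666, 0.0492, 0.3182]
tcp_rot: [-3.141, 0.015, -0.012]
wrist_force: [1.2, 0.3, 0.8]
width: -0.002
grip_force: 0.0
```

{"method": "drive_tool", "body": {"increments": [{"delta_pos": [-12,21,0],"turn": 0,"jaw": -1},{"delta_pos": [-12,21,0],"turn": 0,"jaw": -1},{"delta_pos": [-12,21,0],"turn": 0,"jaw": -1},{"delta_pos": [-12,21,0],"turn": 0,"jaw": -1},{"delta_pos": [-12,20,0],"turn": 0,"jaw": -1},{"delta_pos": [0,0,0],"turn": 0,"jaw": -1},{"delta_pos": [0,0,0],"turn": 0,"jaw": -1}]}}

```text
time: 8.37
tool_pos: [0.5028, -0.0551, 0.3131]
tcp_rot: [-3.141, 0.019, 0.001]
wrist_force: [0.3, 0.4, 0.3]
width: -0.0
grip_force: 0.0
```

{"method": "drive_tool", "body": {"increments": [{"delta_pos": [0,0,17],"turn": 0,"jaw": -1},{"delta_pos": [0,0,17],"turn": 0,"jaw": -1},{"delta_pos": [0,0,16],"turn": 0,"jaw": -1},{"delta_pos": [0,0,0],"turn": 0,"jaw": -1},{"delta_pos": [0,0,4],"turn": 0,"jaw": -1},{"delta_pos": [0,0,4],"turn": 0,"jaw": -1},{"delta_pos": [0,0,3],"turn": 0,"jaw": -1},{"delta_pos": [0,0,0],"turn": 0,"jaw": -1}]}}

```text
time: 9.03
tool_pos: [0.5039, -0.0541, 0.2533]
tcp_rot: [-3.141, 0.016, -0.003]
wrist_force: [1.0, 2.1, 2.9]
width: -0.002
grip_force: 1.3
```

Contact with the button, so I'll continue in small steps.

{"method": "drive_tool", "body": {"increments": [{"delta_pos": [0,0,1],"turn": 0,"jaw": -1},{"delta_pos": [0,0,1],"turn": 0,"jaw": -1},{"delta_pos": [0,0,1],"turn": 0,"jaw": -1},{"delta_pos": [0,0,1],"turn": 0,"jaw": -1},{"delta_pos": [0,0,0],"turn": 0,"jaw": -1},{"delta_pos": [0,0,0],"turn": 0,"jaw": -1}]}}

```text
time: 9.53
tool_pos: [0.5038, -0.0542, 0.2495]
tcp_rot: [-3.141, 0.016, -0.004]
wrist_force: [1.4, 3.5, 4.9]
width: -0.002
grip_force: 2.5
```

{"method": "drive_tool", "body": {"increments": [{"delta_pos": [0,0,1],"turn": 0,"jaw": -1},{"delta_pos": [0,0,0.7],"turn": 0,"jaw": -1},{"delta_pos": [0,0,0],"turn": 0,"jaw": -1},{"delta_pos": [0,0,0],"turn": 0,"jaw": -1}]}}

```text
time: 9.87
tool_pos: [0.5039, -0.0542, 0.2492]
tcp_rot: [-3.141, 0.016, -0.003]
wrist_force: [-2.8, 3.9, 15.4]
width: 0.001
grip_force: 7.9
```

The button is at its hard stop: 15 N with no further travel. Releasing and retracting.

{"method": "drive_tool", "body": {"increments": [{"delta_pos": [0,0,-4],"turn": 0,"jaw": -1},{"delta_pos": [0,0,-6],"turn": 0,"jaw": -1},{"delta_pos": [0,0,-15],"turn": 0,"jaw": -1},{"delta_pos": [0,0,-30],"turn": 0,"jaw": -1},{"delta_pos": [0,0,-30],"turn": 0,"jaw": -1},{"delta_pos": [0,0,-30],"turn": 0,"jaw": -1},{"delta_pos": [0,0,-30],"turn": 0,"jaw": -1}]}}

```text
time: 10.45
tool_pos: [0.5021, -0.0547, 0.3922]
tcp_rot: [3.141, -0.016, -0.005]
wrist_force: [0.9, -0.0, -0.7]
width: 0.002
grip_force: 0.0
```

{"method": "drive_tool", "body": {"increments": [{"delta_pos": [0,40,0],"turn": 0,"jaw": -1},{"delta_pos": [0,40,0],"turn": 0,"jaw": -1},{"delta_pos": [0,40,0],"turn": 0,"jaw": -1},{"delta_pos": [0,40,0],"turn": 0,"jaw": -1},{"delta_pos": [0,40,0],"turn": 0,"jaw": -1},{"delta_pos": [0,40,0],"turn": 0,"jaw": -1},{"delta_pos": [0,40,0],"turn": 0,"jaw": -1},{"delta_pos": [0,0,0],"turn": 0,"jaw": -1}]}}

```text
time: 11.12
tool_pos: [0.4988, -0.3405, 0.3909]
tcp_rot: [3.138, -0.024, -0.004]
wrist_force: [1.4, 0.2, 0.2]
width: -0.002
grip_force: 0.0
```

```bash
python3 -c "
from h import *
rel(); cam('top','t9.png'); cam('side','s9.png')
a=cv2.imread('pics/t9.png')[120:270,130:370]; b=cv2.imread('pics/s9.png')[130:270,160:400]
cv2.imwrite('pics/end.png',cv2.resize(np.vstack([a,b]),None,fx=2,fy=2))"
```

```text
t 11.1167 yaw -0.8598939200234023 rel tool xy mm [-32.89653477 437.38020509] z 0.3908815426344898 F [ 1.44265298 -0.1852792  -0.21218969]
```

View pics/end.png

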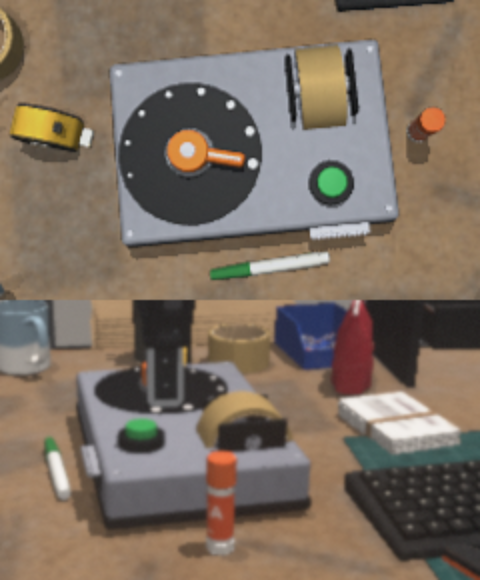

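The lever (240,158) points at the last dot (252,163), the button is up, and the measure, glue stick and marker are where they were. Handing in.

```bash
python3 -c "
from workcell import bot
print(bot.finish_job())"
```

```text
the job is handed in; nothing more can be done
None
```

The lever was pushed three clicks clockwise to the last dot, the green button was pressed to its stop and released, and the tape measure, glue stick and marker were not touched; the job is handed in, with no verdict returned.

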